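# Drive a seized rubber plug out of a pipe socket with a dowel

## Robot

A 7-joint arm with a two-finger parallel gripper is mounted at the origin on the work surface; the furniture and walls round the work are solid. World frame = base frame: x ahead of the robot, y to its left, z up, the work surface at z = 0. Lengths are in m, angles in rad, forces in N, time in s.
With the tool pointing down it reaches from about 0.4 to 0.85 m from the base axis. Payload 10.4 kg.
Tool frame: the origin (TCP) lies midway between the tips of the shut fingers; the grasp point (between the pads) lies 19 mm behind it; z points along the fingers, y is the direction in which the jaws open and shut (so a half turn about z gives the same grasp; the last joint's range is limited). The gripper opens to 87 mm and grips with 3 to 60 N. Pads are 19 mm wide; open, the fingers measure 117 mm over their backs; the gripper's body (75 mm by 190 mm) begins 51 mm behind the grasp point.
Start: joints at [-1.155, 0.332, -0.065, 1.46, 0.022, 1.35, -0.088], TCP at [0.266, 0.566, 0.223] pointing down, gripper open.
Joint ranges: [-2.6, 2.6], [-0.5, 2.12], [-1.47, 1.34], [0.16, 2.42], [-1.27, 4.41], [0.06, 2.06], [-2.6, 2.6]. Speed limits (rad/s): [2.22, 2.22, 2.79, 2.79, 3.14, 3.14, 3.14].

## Interface

Orientations are given as a unit quaternion [x, y, z, w].
In Python, from bench import r gives the robot as it stands.
- The arm moves only by the tool step_arm, never from a script. Its argument "increments" is a list of rows, each a list of 2 entries, a list of its own where there are three numbers: the shift along the tool's x, y, z in m, then the turn, a rotation vector about the tool's x, y, z in rad. A call has 1 to 5 rows; each row is the pose to reach, as a shift and turn from the pose measured when the call began, along the tool's axes at that moment; what a row does not reach only later rows make up. A row lasts 1/10 s, in which the tool goes at most 50 mm and 8.59 degrees, less where a joint would pass 70% of its speed; a pose out of reach is approached as far as the arm can. A call with a gripper value outside its range is refused whole. "hand" is the closure, from -1 (fully open) to 1 (shut), so that 0 is half open, set as the call begins (left out, the last holds). The fingers move at their own pace and stop on an object; "grip_force" is the grip in N (left out, the last holds). Time passes only in rows, so rows that repeat a pose let the fingers close. It gives the time, the measured TCP pose, the force and the opening at its end, in the units of the state.
- r.read_state(): the state, without advancing time (a new reading comes with each control period).
- r.camera(name): name is "scene" or "top" or "wrist"; returns a dict with "pixels" (420x560x3 uint8, blue, green, red), "camera_matrix" (3x3 intrinsics, pixels), "k1" (the pictures are not rectified: a ray, as slopes to the right and down, at radius r is drawn at 1 + k1 r^2 times it, then the intrinsics apply), "extrinsics" (4x4, takes a point from camera to world coordinates). Camera axes: x right, y up, looking along -z (the intrinsics and any distortion apply to the point x, -y, -z); pixel columns grow to the right and rows downward; lengths in m; the calibration is good to about 2 mm. A picture is of the moment at which its call begins. There is no depth.
- r.close_job(): hands the job in, once; it reports no verdict.
The state is a dict: "time": time; "joint_positions": joint angles; "joint_vel": joint speeds; "joint_torque": joint torques, N m; "ee_pos": TCP position; "eef_rot": TCP orientation; "ft_force": force on the tool from outside, world axes, zero at the start; "torque": the same for the moment, N m; "width": finger opening in m.
Only numpy, scipy, OpenCV 4.12 (cv2) and the standard library are available. Lean on these libraries where they do the work, as an engineer would, in place of code of your own. Each camera call takes 0.05 s, during which the arm holds its last target.

## Task

A rubber winter plug has seized in the short white pipe clamped on the bench. Take the wooden dowel from its wire rest, put it in at the wide bell end of the pipe and push the plug out of the far end so that it drops into the grey tray there. Then lay the dowel back in both notches of its wire rest, so that it cannot roll away when you let go, and leave the jars and the dropper bottle standing where they are.

Things in the scene. Friction and masses are not known exactly. Their poses are not given: they have to be found in the camera images.
- pipe_cradle: Grey bench saddle, fixed, a white plastic pipe strapped level in it. Origin: on the bench under the pipe's middle; x = pipe axis and the way the plug must go, z up. Foot plate 82 x 100 mm (x -64 to +18), 8 mm thick; block 24 mm along x, 74 mm wide, screws up to z 89 mm. The pipe spans x = -33 (wide bell end, 47 mm outside) to +33 mm (plain end, 38 mm outside), axis at z = 80 mm.
- sleeve_mouth (a point): Centre of the bell's opening, where the dowel goes in; 80 mm over the bench, axes as pipe_cradle. Inside, the bell is 38 mm wide for 14 mm, then tapers until 19 mm deep to the straight 30 mm bore, which runs through.
- sleeve_exit (a point): Centre of the pipe's far (plain) opening, where the plug comes out; 66 mm past sleeve_mouth along +x, 80 mm over the bench. Axes as pipe_cradle.
- plug: Black rubber plug, 28 mm diameter, 24 mm long; steel washers on both ends, bolt head 6 mm out behind, bolt stub 9 mm out in front. Origin: its centre; x along its axis, to the far end. Starts in the pipe, origin at -6 to +2 mm of pipe_cradle's x. Lime scale in the bore jams it: sliding takes a steady 6 to 10 N. It tips out by itself once the dowel's end is level with the far opening. About 35 g.
- push_rod: Plain round wooden dowel, 16 mm diameter, 220 mm long, about 45 g, both ends alike. Origin: its middle, on its axis; x along the dowel. It begins lying in the wire rest, its axis 42 mm over the bench. Being round it may have any roll about x.
- rod_rest: Low steel wire rest, fixed. Origin: centre of its foot on the bench; x along the dowel's lie, z up. Two V notches of 6 mm wire at x = -60 and +60 mm, 40 mm wide across y, arms 53 mm high; between them only two foot wires, 6 mm high, at y = -28 and +28 mm. A dowel lying in both notches has its axis at y = 0, z = 42 mm.
- catch_tray: Open grey plastic tray, 127 x 107 mm over its lip (inside 114 x 94 mm), 37 mm high, floor 3 mm, loose on the bench, 0.35 kg, standing under the pipe's far opening. Origin: centre of its underside, x roughly along the pipe's axis.
- reagent_jar_5: Small white screw-top jar, 50 mm diameter, 98 mm high, bystander. Origin: centre of its underside, z up.
- reagent_jar_2: Larger white screw-top jar, 70 mm diameter, 136 mm high, bystander. Origin: centre of its underside, z up.
- dropper_1: Small white dropper bottle, 27 mm diameter, 85 mm high, bystander. Origin: centre of its underside, z up.
There are look-alikes about, which are no part of the job. What is shaped like the rod_rest but pink is not meant. There is more than one size of the push_rod; the job needs the larger.

How it is judged:
By the outcome, as a careful person would: the job done as asked, in the order asked, and still so for the second after the job is handed in, with the robot touching nothing.
It also fails if it takes over 54 s, if anything falls off the work surface, if the arm or the gripper's body presses on something with over 40 N, if the wrist force passes 120 N, or if a joint passes its speed limit or range.

## Working session

There is one attempt and no reset: what is moved stays moved. The work goes in short steps, Python scripts to look and compute and a tool call to move; the robot and the scene stay as the last step left them, time stands still between calls to the robot, and variables do not carry over. Pictures are saved under pics/ and viewed, and the job is handed in when it is done.

Besides the shell and the picture viewer there is one more tool, called as a command line: name --argument value ..., lists and objects as JSON in quotes. step_arm: Moves the arm, as the interface text tells. Its arguments: {"type":"object","properties":{"increments":{"type":"array"},"hand":{"type":"number"},"grip_force":{"type":"number"}},"required":["increments"]}

```bash
ls; mkdir -p pics; cat > h.py <<'E'
import numpy as np, cv2
from bench import r
def snap(n,f):
    c=r.camera(n); cv2.imwrite('pics/'+f+'.png',c['pixels']); np.savez('pics/'+f+'.npz',p=c['pixels'],K=c['camera_matrix'],k1=c['k1'],E=c['extrinsics']); return c
def load(f):
    z=np.load('pics/'+f+'.npz'); return dict(pixels=z['p'],camera_matrix=z['K'],k1=float(z['k1']),extrinsics=z['E'])
def ray(c,u,v):
    K=np.array(c['camera_matrix']);E=np.array(c['extrinsics'])
    p=cv2.undistortPoints(np.array([[[u,v]]],float),K,np.array([c['k1'],0,0,0,0.]))[0,0]
    d=E[:3,:3]@np.array([p[0],-p[1],-1.]); return E[:3,3],d/np.linalg.norm(d)
def onz(c,u,v,z):
    o,d=ray(c,u,v); return o+d*(z-o[2])/d[2]
def proj(c,P):
    K=np.array(c['camera_matrix']);E=np.array(c['extrinsics'])
    q=E[:3,:3].T@(np.array(P)-E[:3,3]); x=np.array([q[0],-q[1],-q[2]])
    s=x[:2]/x[2]; s=s*(1+c['k1']*(s@s)); return K[0,0]*s[0]+K[0,2],K[1,1]*s[1]+K[1,2]
def tri(c1,a,c2,b):
    o1,d1=ray(c1,*a);o2,d2=ray(c2,*b)
    A=np.stack([d1,-d2],1);t=np.linalg.lstsq(A,o2-o1,rcond=None)[0]
    p,q=o1+d1*t[0],o2+d2*t[1]; return (p+q)/2,np.linalg.norm(p-q)
E
python3 - <<'E'
from h import *
for n in ['scene','top','wrist']:
    c=snap(n,n+'0'); print(n,c['camera_matrix'],c['k1'],np.round(c['extrinsics'],3))
print(r.read_state())
E
```

```text
pics
scene [[388.72455842   0.         277.77902085]
 [  0.         388.72455842 209.94012507]
 [  0.           0.           1.        ]] -0.0441245013106893 [[ 0.321 -0.518  0.793  1.15 ]
 [ 0.947  0.17  -0.273 -0.305]
 [ 0.007  0.838  0.545  0.524]
 [ 0.     0.     0.     1.   ]]
top [[379.99730747   0.         276.71290583]
 [  0.         379.99730747 209.0596818 ]
 [  0.           0.           1.        ]] -0.09949979191412549 [[ 0.115  0.963 -0.242  0.28 ]
 [-0.993  0.113 -0.021 -0.069]
 [ 0.007  0.243  0.97   0.961]
 [ 0.     0.     0.     1.   ]]
wrist [[311.12707047   0.         280.44634033]
 [  0.         311.12707047 208.11056867]
 [  0.           0.           1.        ]] 0.011252658026510674 [[ 0.424 -0.873 -0.239  0.2  ]
 [ 0.905  0.409  0.113  0.596]
 [-0.001 -0.265  0.964  0.384]
 [ 0.     0.     0.     1.   ]]
{'time': 0.15, 'joint_positions': array([-1.15457241,  0.33271929, -0.06471353,  1.46073315,  0.02158197,
        1.3499007 , -0.08851886]), 'joint_vel': array([-1.15639832e-03, -3.70977965e-03,  1.23350691e-03,  3.01234597e-05,
        8.36906466e-04,  1.96632158e-03, -1.48675992e-03]), 'joint_torque': array([ 1.09331471e-03, -6.23634410e+01,  2.48300802e-02, -3.90145612e+01,
       -6.13534288e-02,  3.71352048e-02,  8.25862276e-05]), 'ee_pos': array([0.26541149, 0.56552743, 0.22194864]), 'eef_rot': array([ 2.17652480e-01,  9.76026185e-01, -5.22742163e-04, -1.04495998e-04]), 'ft_force': array([-0.52269306, -0.28661569,  0.8364401 ]), 'torque': array([ 0.02018654, -0.05998595,  0.05767644]), 'width': 0.08690629946732178}
```

View pics/scene0.png

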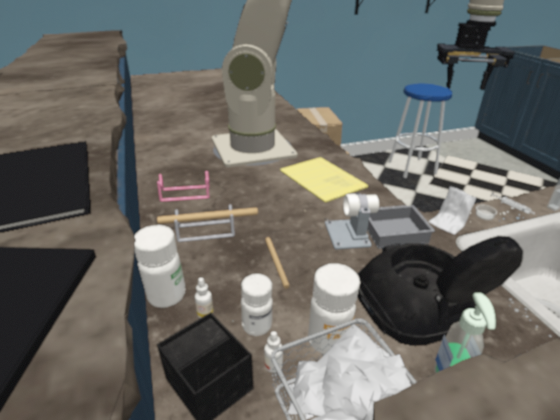

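View pics/top0.png

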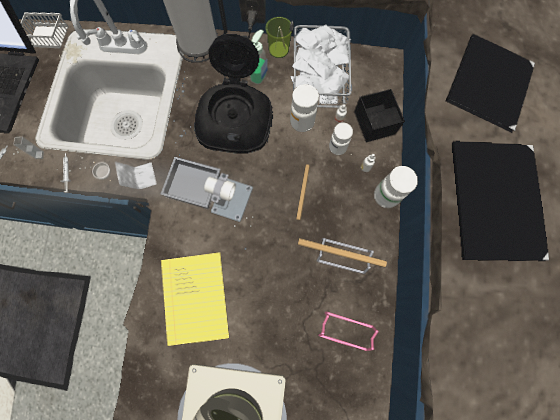

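View pics/wrist0.png

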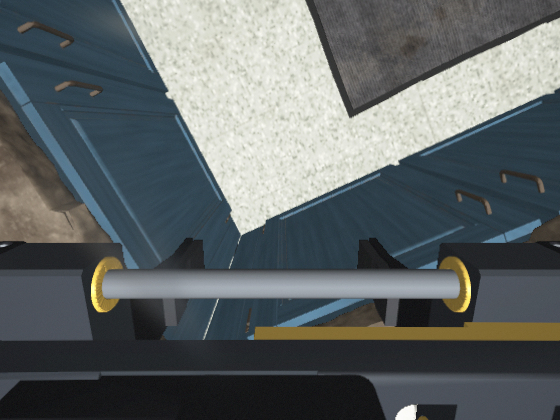

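```bash
python3 - <<'E'
from h import *
t=load('top0')['pixels'];s=load('scene0')['pixels']
a=cv2.resize(t[140:230,150:270],(600,450),interpolation=cv2.INTER_CUBIC)
cv2.imwrite('pics/ct1.png',a)
cv2.imwrite('pics/ct2.png',cv2.resize(t[150:290,280:400],(600,700),interpolation=cv2.INTER_CUBIC)[:600])
cv2.imwrite('pics/cs1.png',cv2.resize(s[180:260,310:450],(770,440),interpolation=cv2.INTER_CUBIC))
cv2.imwrite('pics/cs2.png',cv2.resize(s[195:295,145:305],(800,500),interpolation=cv2.INTER_CUBIC))
E
```

```text
(no output)
```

View pics/ct1.png

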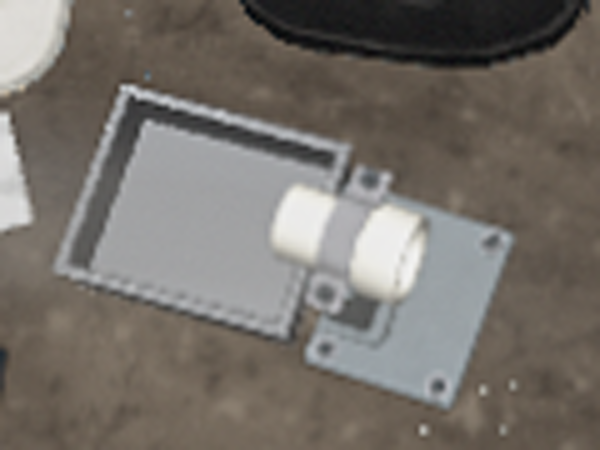

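View pics/cs1.png

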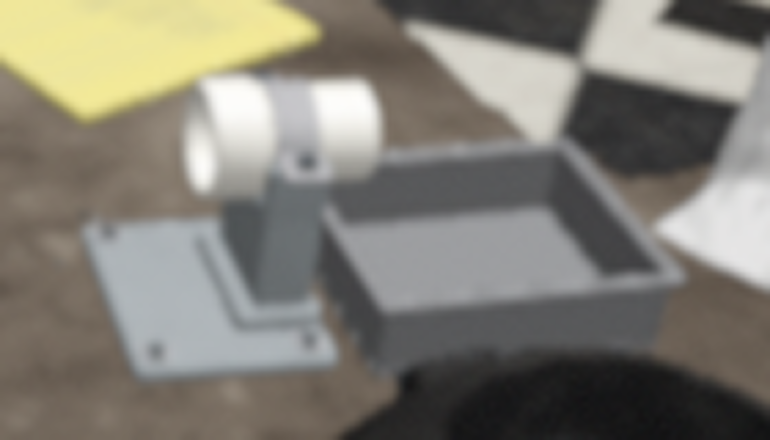

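View pics/ct2.png

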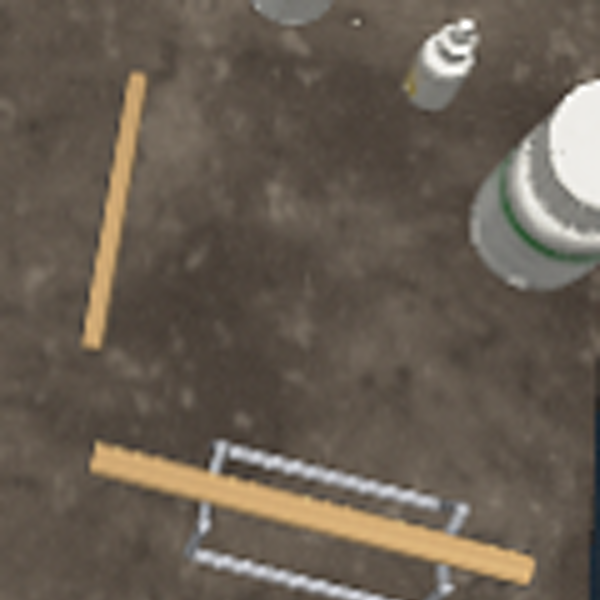

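View pics/cs2.png

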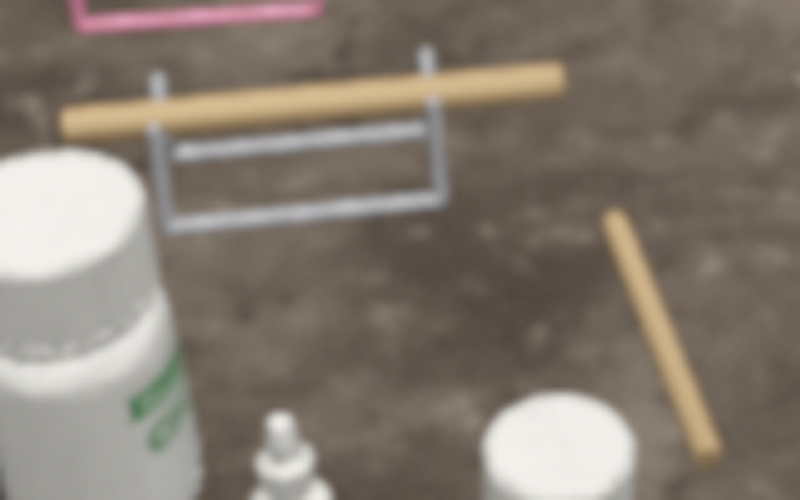

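The long dowel lies in the grey rest: top image (342,252), scene (207,215). The things it could be confused with are the short dowel at top (303,192) and the pink rest at top (350,330). I choose the long dowel and the grey rest. The pipe is at top (220,188), with its bell on the right and the tray beyond its left end.

```bash
python3 - <<'E'
from h import *
T=load('top0');S=load('scene0')
def rodends(c,roi):
    hsv=cv2.cvtColor(c['pixels'],cv2.COLOR_BGR2HSV)
    m=cv2.inRange(hsv,(10,70,120),(25,255,255)); x0,y0,x1,y1=roi
    M=np.zeros_like(m);M[y0:y1,x0:x1]=m[y0:y1,x0:x1]
    cs,_=cv2.findContours(M,cv2.RETR_EXTERNAL,cv2.CHAIN_APPROX_NONE);k=max(cs,key=cv2.contourArea)
    (cx,cy),(w,h),a=cv2.minAreaRect(k); b=cv2.boxPoints(((cx,cy),(w,h),a))
    p=k[:,0,:].astype(float);mu=p.mean(0);d=np.linalg.svd(p-mu,full_matrices=False)[2][0]
    t=(p-mu)@d; n=np.array([-d[1],d[0]]);s=(p-mu)@n
    off=(s.max()+s.min())/2
    return mu+d*(t.min()-.3)+n*0,mu+d*(t.max()+.3),(w,h)
tr=rodends(T,(285,230,400,280));sr=rodends(S,(150,200,265,230))
print(tr,sr)
A=[onz(T,*e,.043) for e in tr[:2]]; print('top z.042',np.round(A,4),np.linalg.norm(A[0]-A[1]))
B=[onz(S,*e,.043) for e in sr[:2]]; print('scene',np.round(B,4),np.linalg.norm(B[0]-B[1]))
for e in tr[:2]:
  for f in sr[:2]:
    print(tri(T,e,S,f))
d=(A[0]-A[1]);print('yaw',np.degrees(np.arctan2(d[1],d[0])))
# rest wires : foot wires pixel corners in the crop (z=.003)
# plate corners (z=.008): crop ct1 px/5 + (150,140)
for n,u,v in [('a',512,235),('b',448,406),('c',305,352)]:
    print(n,np.round(onz(T,150+u/5-.4,140+v/5-.4,.008),4))
for n,u,v in [('screw+',372,180),('screw-',326,292)]:
    print(n,np.round(onz(T,150+u/5-.4,140+v/5-.4,.089),4))
# scene plate corners, scale 5.5
for n,u,v in [('A',84,225),('B',142,376),('C',337,358)]:
    print(n,np.round(onz(S,310+u/5.5-.4,180+v/5.5-.4,.008),4))
E
```

```text
(array([297.7483802 , 240.77631484]), array([386.57431865, 263.98883298]), (91.21039581298828, 6.871318340301514)) (array([258.11179654, 209.94647978]), array([155.64347515, 219.40120679]), (8.031759262084961, 102.30206298828125))
top z.042 [[ 0.4357 -0.1096  0.043 ]
 [ 0.4033 -0.3308  0.043 ]] 0.22352005070789624
scene [[ 0.4366 -0.1062  0.043 ]
 [ 0.4033 -0.3302  0.043 ]] 0.22647643526203093
(array([ 0.43616863, -0.10792112,  0.0429879 ]), np.float64(0.0035242806375394586))
(array([ 0.43447642, -0.21914989,  0.05848225]), np.float64(0.22021944215071917))
(array([ 0.43534515, -0.21397936,  0.09209933]), np.float64(0.21479196375175574))
(array([ 0.40330407, -0.33048128,  0.04309467]), np.float64(0.0005224034300925401))
yaw 81.66405257738101
a [0.5706 0.0227 0.008 ]
b [0.4757 0.0434 0.008 ]
c [0.4954 0.121  0.008 ]
screw+ [0.5657 0.0861 0.089 ]
screw- [0.5074 0.0995 0.089 ]
A [0.477 0.044 0.008]
B [0.578  0.0225 0.008 ]
C [0.592  0.1001 0.008 ]
```

```bash
python3 - <<'E'
from h import *
T=load('top0');S=load('scene0')
def mask(c,roi,name,sc):
    hsv=cv2.cvtColor(c['pixels'],cv2.COLOR_BGR2HSV)
    x0,y0,x1,y1=roi
    m=cv2.inRange(hsv,(0,0,185),(180,60,255))
    M=np.zeros_like(m);M[y0:y1,x0:x1]=m[y0:y1,x0:x1]
    M=cv2.morphologyEx(M,cv2.MORPH_CLOSE,np.ones((9,9)))
    cs,_=cv2.findContours(M,cv2.RETR_EXTERNAL,cv2.CHAIN_APPROX_NONE);k=max(cs,key=cv2.contourArea)
    im=c['pixels'].copy();cv2.drawContours(im,[k],-1,(0,0,255),1)
    cv2.imwrite('pics/'+name,cv2.resize(im[y0:y1,x0:x1],None,fx=sc,fy=sc,interpolation=cv2.INTER_NEAREST))
    p=k[:,0,:].astype(float);print(cv2.minAreaRect(k)); return p
for c,roi,n in [(T,(195,165,245,210),'mt.png'),(S,(335,185,390,225),'ms.png')]:
    p=mask(c,roi,n,8)
    # predicted
    yaw=np.radians(77.5);ax=np.array([np.cos(yaw),np.sin(yaw),0])
    mid=np.array([.5366,.0928,.08]) # screws mid
    for x in (-.033,0,.033): print(x,np.round(proj(c,mid+ax*x),1))
E
```

```text
((220.66885375976562, 184.04261779785156), (30.34771156311035, 21.644216537475586), 23.629377365112305)
-0.033 [232.6 192.1]
0 [219.9 187.8]
0.033 [207.4 183.6]
((361.0, 203.5), (21.0, 34.0), 90.0)
-0.033 [344.5 204.7]
0 [359.4 203.9]
0.033 [374.2 203.1]
```

View pics/mt.png

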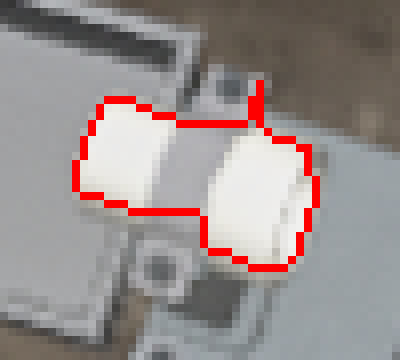

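View pics/ms.png

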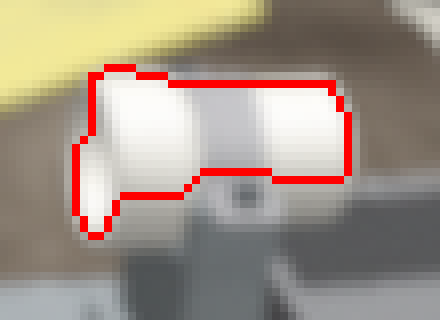

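```bash
cat >> h.py <<'E'
from scipy.spatial.transform import Rotation as R
def st():
    s=r.read_state(); q=R.from_quat(s['eef_rot']); M=q.as_matrix()
    print('t',round(float(s['time']),2),'pos',np.round(s['ee_pos'],4),'headx',round(float(np.degrees(np.arctan2(M[1,0],M[0,0]))),2),'zax',np.round(M[:,2],4),'F',np.round(s['ft_force'],1),'T',np.round(s['torque'],2),'w',round(float(s['width']),4),'j',np.round(s['joint_positions'],2))
    return s,q
def des(h):
    h=np.radians(h);x=np.array([np.cos(h),np.sin(h),0]);z=np.array([0,0,-1.]);return R.from_matrix(np.stack([x,np.cross(z,x),z],1))
def go(p,h):
    s,q=st(); d=q.inv().apply(np.array(p)-s['ee_pos']); w=(q.inv()*des(h)).as_rotvec()
    print('->',p,h,'shift',np.round(d,4),'turn',np.round(w,4))
E
python3 - <<'E'
from h import *
for p,h in [((.36,.36,.22),131),((.42,.12,.22),100),((.42,-.219,.15),81.7)]: go(p,h)
E
```

```text
t 0.15 pos [0.2654 0.5655 0.2219] headx 154.86 zax [-4.e-04 -1.e-03 -1.e+00] F [-0.5 -0.3  0.8] T [ 0.02 -0.06  0.06] w 0.0869 j [-1.15  0.33 -0.06  1.46  0.02  1.35 -0.09]
-> (0.36, 0.36, 0.22) 131 shift [-0.1729 -0.1459  0.0021] turn [-1.000e-03  2.000e-04  4.164e-01]
t 0.15 pos [0.2654 0.5655 0.2219] headx 154.86 zax [-4.e-04 -1.e-03 -1.e+00] F [-0.5 -0.3  0.8] T [ 0.02 -0.06  0.06] w 0.0869 j [-1.15  0.33 -0.06  1.46  0.02  1.35 -0.09]
-> (0.42, 0.12, 0.22) 100 shift [-0.3292 -0.3376  0.0023] turn [-1.000e-03  5.000e-04  9.574e-01]
t 0.15 pos [0.2654 0.5655 0.2219] headx 154.86 zax [-4.e-04 -1.e-03 -1.e+00] F [-0.5 -0.3  0.8] T [ 0.02 -0.06  0.06] w 0.0869 j [-1.15  0.33 -0.06  1.46  0.02  1.35 -0.09]
-> (0.42, -0.219, 0.15) 81.7 shift [-0.4733 -0.6444  0.0726] turn [-9.0000e-04  7.0000e-04  1.2768e+00]
```

step_arm --increments '[[[-0.035, -0.029, 0], [0, 0, 0.085]], [[-0.07, -0.058, 0], [0, 0, 0.17]], [[-0.105, -0.087, 0], [0, 0, 0.25]], [[-0.14, -0.117, 0], [0, 0, 0.33]], [[-0.173, -0.146, 0], [0, 0, 0.416]]]' --hand -1 --grip_force 40

```text
time: 0.65
ee_pos: [0.3606, 0.3578, 0.222]
eef_rot: [0.416, 0.909, -0.001, -0.0]
ft_force: [1.8, 1.5, -0.1]
width: 0.087
```

```bash
python3 - <<'E'
from h import *
for p,h in [((.42,.14,.22),103),((.42,-.219,.15),81.7)]: go(p,h)
E
```

```text
t 0.65 pos [0.3606 0.3578 0.222 ] headx 130.81 zax [-6.0e-04 -1.1e-03 -1.0e+00] F [ 1.8  1.5 -0.1] T [-0.02 -0.06  0.01] w 0.087 j [-0.95  0.07  0.09  1.77 -0.01  1.3  -0.15]
-> (0.42, 0.14, 0.22) 103 shift [-0.2037 -0.0973  0.0022] turn [-0.001   0.0007  0.4853]
t 0.65 pos [0.3606 0.3578 0.222 ] headx 130.81 zax [-6.0e-04 -1.1e-03 -1.0e+00] F [ 1.8  1.5 -0.1] T [-0.02 -0.06  0.01] w 0.087 j [-0.95  0.07  0.09  1.77 -0.01  1.3  -0.15]
-> (0.42, -0.219, 0.15) 81.7 shift [-0.4754 -0.3319  0.0725] turn [-0.0009  0.0009  0.8571]
```

Tracking is good.

step_arm --increments '[[[-0.041, -0.019, 0], [0, 0, 0.097]], [[-0.082, -0.039, 0], [0, 0, 0.194]], [[-0.122, -0.058, 0], [0, 0, 0.29]], [[-0.163, -0.078, 0], [0, 0, 0.388]], [[-0.204, -0.097, 0.002], [0, 0, 0.485]]]'

```text
time: 1.15
ee_pos: [0.4206, 0.1381, 0.2203]
eef_rot: [0.624, 0.781, -0.0, 0.0]
ft_force: [0.1, 0.6, 0.8]
width: 0.0872
```

```bash
python3 - <<'E'
from h import *
for p,h in [((.42,-.09,.19),81.7),((.4198,-.219,.15),81.7)]: go(p,h)
E
```

```text
t 1.15 pos [0.4206 0.1381 0.2203] headx 102.79 zax [-1.e-04 -5.e-04 -1.e+00] F [0.1 0.6 0.8] T [-0.08 -0.06  0.04] w 0.0872 j [-0.73 -0.09  0.3   1.93  0.03  1.3  -0.22]
-> (0.42, -0.09, 0.19) 81.7 shift [-0.2223 -0.0511  0.0304] turn [-2.000e-04  5.000e-04  3.681e-01]
t 1.15 pos [0.4206 0.1381 0.2203] headx 102.79 zax [-1.e-04 -5.e-04 -1.e+00] F [0.1 0.6 0.8] T [-0.08 -0.06  0.04] w 0.0872 j [-0.73 -0.09  0.3   1.93  0.03  1.3  -0.22]
-> (0.4198, -0.219, 0.15) 81.7 shift [-0.3481 -0.0798  0.0705] turn [-2.000e-04  5.000e-04  3.681e-01]
```

step_arm --increments '[[[-0.045, -0.01, 0.006], [0, 0, 0.075]], [[-0.09, -0.02, 0.012], [0, 0, 0.15]], [[-0.135, -0.03, 0.018], [0, 0, 0.22]], [[-0.18, -0.041, 0.024], [0, 0, 0.295]], [[-0.222, -0.051, 0.03], [0, 0, 0.368]]]'

```text
time: 1.65
ee_pos: [0.4194, -0.0918, 0.1903]
eef_rot: [0.758, 0.653, 0.0, 0.0]
ft_force: [0.9, 0.8, -0.0]
width: 0.0868
```

```bash
python3 - <<'E'
from h import *
for p,h in [((.4198,-.219,.12),81.7)]: go(p,h)
T=load('top0')
print(onz(T,403,180,.136),onz(T,342,132,.098),onz(T,371,157,.085))
c=snap('wrist','w1')
E
```

```text
t 1.65 pos [ 0.4194 -0.0918  0.1903] headx 81.5 zax [ 3.e-04 -1.e-04 -1.e+00] F [ 0.9  0.8 -0. ] T [-0.04 -0.   -0.05] w 0.0868 j [-0.49 -0.13  0.56  2.01  0.07  1.24 -0.1 ]
-> (0.4198, -0.219, 0.12) 81.7 shift [-0.1258  0.0191  0.0703] turn [ 0.0003  0.     -0.0034]
[ 0.58881904 -0.33397036  0.136     ] [ 0.71068306 -0.18933839  0.098     ] [ 0.65848402 -0.26793559  0.085     ]
```

View pics/w1.png

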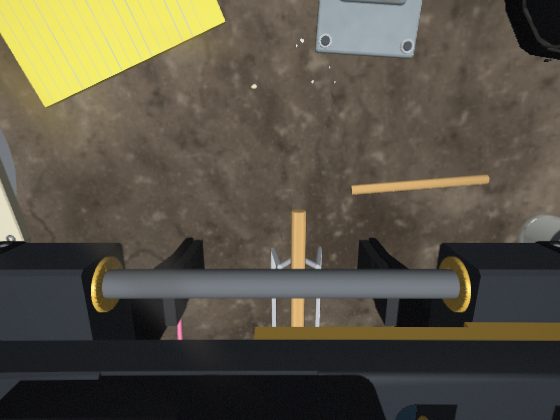

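Wrist view: the dowel runs vertically at u≈299, with its near end at (299,210), between the fingers. The grey rest is at (297,270).

```bash
python3 - <<'E'
from h import *
c=load('w1')
hsv=cv2.cvtColor(c['pixels'],cv2.COLOR_BGR2HSV);m=cv2.inRange(hsv,(10,60,100),(25,255,255))
for v in (214,225,240,255,262,305,318):
    x=np.where(m[v,270:330])[0]+270
    if len(x): print(v,x.min(),x.max(),np.round(onz(c,x.mean(),v,.046),4))
E
```

```text
214 291 305 [ 0.4343 -0.1126  0.046 ]
225 286 305 [ 0.432  -0.1243  0.046 ]
240 276 305 [ 0.4291 -0.1407  0.046 ]
255 279 305 [ 0.4262 -0.1575  0.046 ]
262 291 304 [ 0.4267 -0.1658  0.046 ]
305 291 311 [ 0.4214 -0.2178  0.046 ]
318 291 322 [ 0.4193 -0.2343  0.046 ]
```

step_arm --increments '[[[-0.025, 0.004, 0.01], [0, 0, -0.003]], [[-0.05, 0.008, 0.02], [0, 0, -0.003]], [[-0.075, 0.012, 0.03], [0, 0, -0.003]], [[-0.1, 0.015, 0.04], [0, 0, -0.003]], [[-0.126, 0.019, 0.05], [0, 0, -0.003]]]'

```text
time: 2.2
ee_pos: [0.4171, -0.2267, 0.1395]
eef_rot: [0.76, 0.65, -0.001, 0.001]
ft_force: [0.2, 0.6, -0.0]
width: 0.0872
```

```bash
python3 - <<'E'
from h import *
for p,h in [((.4198,-.219,.08),81.8),((.4198,-.219,.023),81.8)]: go(p,h)
E
```

```text
t 2.2 pos [ 0.4171 -0.2267  0.1395] headx 81.05 zax [ 1.0e-04 -1.6e-03 -1.0e+00] F [ 0.2  0.6 -0. ] T [-0.02  0.08  0.  ] w 0.0872 j [-0.35  0.06  0.78  1.99 -0.04  1.11  0.3 ]
-> (0.4198, -0.219, 0.08) 81.8 shift [0.0081 0.0015 0.0595] turn [ 0.0003  0.0016 -0.0131]
t 2.2 pos [ 0.4171 -0.2267  0.1395] headx 81.05 zax [ 1.0e-04 -1.6e-03 -1.0e+00] F [ 0.2  0.6 -0. ] T [-0.02  0.08  0.  ] w 0.0872 j [-0.35  0.06  0.78  1.99 -0.04  1.11  0.3 ]
-> (0.4198, -0.219, 0.023) 81.8 shift [0.0082 0.0015 0.1165] turn [ 0.0003  0.0016 -0.0131]
```

step_arm --increments '[[[0.008, 0.0015, 0.02], [0, 0.0015, -0.013]], [[0.008, 0.0015, 0.04], [0, 0.0015, -0.013]], [[0.008, 0.0015, 0.06], [0, 0.0015, -0.013]], [[0.008, 0.0015, 0.07], [0, 0.0015, -0.013]], [[0.008, 0.0015, 0.075], [0, 0.0015, -0.013]]]'

```text
time: 2.7
ee_pos: [0.4193, -0.219, 0.0638]
eef_rot: [0.756, 0.655, -0.0, -0.0]
ft_force: [0.3, -0.1, 0.1]
width: 0.0871
```

```bash
python3 - <<'E'
from h import *
for p,h in [((.4198,-.219,.023),81.8)]: go(p,h)
snap('wrist','w2');snap('top','t2')
E
```

```text
t 2.7 pos [ 0.4193 -0.219   0.0638] headx 81.8 zax [-1.1e-03 -1.0e-04 -1.0e+00] F [ 0.3 -0.1  0.1] T [-0.11  0.04 -0.06] w 0.0871 j [-0.31  0.19  0.76  2.06 -0.16  0.95  0.39]
-> (0.4198, -0.219, 0.023) 81.8 shift [0.0001 0.0005 0.0408] turn [-0.0011  0.0003 -0.0001]
```

View pics/w2.png

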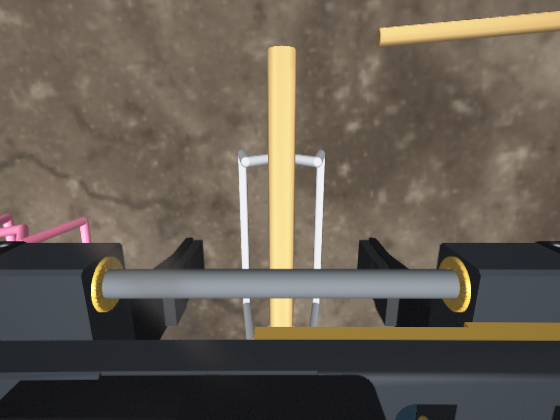

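View pics/t2.png

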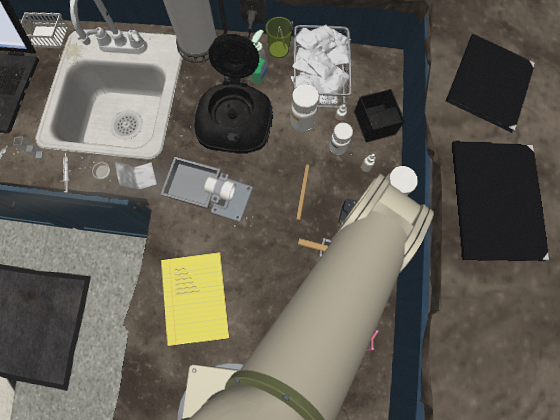

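The dowel (u≈282) is centred between the fingers. Its end is at (282,47) and the near notch is at v≈160. Descending to grasp.

step_arm --increments '[[[0, 0.0005, 0.015], [0, 0, 0]], [[0, 0.0005, 0.03], [0, 0, 0]], [[0, 0.0005, 0.038], [0, 0, 0]], [[0, 0.0005, 0.041], [0, 0, 0]], [[0, 0.0005, 0.041], [0, 0, 0]]]'

```text
time: 3.3
ee_pos: [0.4203, -0.2193, 0.0237]
eef_rot: [0.756, 0.655, -0.0, 0.0]
ft_force: [-0.5, 0.3, 0.3]
width: 0.0869
```

step_arm --increments '[[[0, 0, 0], [0, 0, 0]], [[0, 0, 0], [0, 0, 0]], [[0, 0, 0], [0, 0, 0]], [[0, 0, 0], [0, 0, 0]], [[0, 0, 0], [0, 0, 0]]]' --hand 1 --grip_force 50

```text
time: 3.8
ee_pos: [0.4204, -0.2193, 0.0238]
eef_rot: [0.756, 0.655, -0.0, 0.0]
ft_force: [0.1, 0.1, -0.3]
width: 0.0552
```

```bash
python3 - <<'E'
from h import *
go((.4198,-.219,.15),81.8)
E
```

```text
t 3.8 pos [ 0.4204 -0.2193  0.0238] headx 81.79 zax [-0.e+00 -3.e-04 -1.e+00] F [ 0.1  0.1 -0.3] T [-0.1   0.07  0.06] w 0.0552 j [-0.28  0.28  0.74  2.09 -0.24  0.86  0.46]
-> (0.4198, -0.219, 0.15) 81.8 shift [ 0.0002 -0.0006 -0.1262] turn [ 0.      0.0003 -0.0001]
```

Fingers are slow (~65 mm/s), so I'm waiting for them to close.

step_arm --increments '[[[0, 0, 0], [0, 0, 0]], [[0, 0, 0], [0, 0, 0]], [[0, 0, 0], [0, 0, 0]], [[0, 0, 0], [0, 0, 0]], [[0, 0, 0], [0, 0, 0]]]'

```text
time: 4.3
ee_pos: [0.42, -0.2192, 0.0237]
eef_rot: [0.756, 0.655, -0.0, -0.0]
ft_force: [-2.4, 0.2, 2.4]
width: 0.0151
```

step_arm --increments '[[[0, 0, 0], [0, 0, 0]], [[0, 0, 0], [0, 0, 0]], [[0, 0, 0], [0, 0, 0]]]'

```text
time: 4.6
ee_pos: [0.4197, -0.2192, 0.0236]
eef_rot: [0.756, 0.655, -0.0, -0.0]
ft_force: [-1.3, 0.3, 0.0]
width: 0.0151
```

step_arm --increments '[[[0, 0, -0.02], [0, 0, 0]], [[0, 0, -0.045], [0, 0, 0]], [[0, 0, -0.07], [0, 0, 0]], [[0, 0, -0.095], [0, 0, 0]], [[0, 0, -0.105], [0, 0, 0]]]'

```text
time: 5.1
ee_pos: [0.4211, -0.2196, 0.1307]
eef_rot: [0.756, 0.655, 0.001, 0.001]
ft_force: [-0.0, -0.1, -0.6]
width: 0.0149
```

```bash
python3 - <<'E'
from h import *
go((.4997,-.0737,.125),77.5)
T=load('top0')
for u,v in [(268,130),(262,148),(232,152),(200,140)]: print(onz(T,u,v,.0),onz(T,u,v,.15))
snap('wrist','w3');snap('scene','s3')
E
```

```text
t 5.1 pos [ 0.4211 -0.2196  0.1307] headx 81.78 zax [ 2.2e-03 -2.0e-04 -1.0e+00] F [-0.  -0.1 -0.6] T [-0.14  0.08  0.01] w 0.0149 j [-0.37  0.07  0.79  2.   -0.06  1.09  0.31]
-> (0.4997, -0.0737, 0.125) 77.5 shift [0.1557 0.057  0.0058] turn [ 0.0022 -0.0002  0.0747]
[0.74073982 0.00121232 0.        ] [ 0.66877153 -0.00974751  0.15      ]
[0.68547347 0.01094266 0.        ] [ 0.62213141 -0.00153593  0.15      ]
[0.66444871 0.09047466 0.        ] [0.60438829 0.06558235 0.15      ]
[0.68967713 0.18335991 0.        ] [0.62567894 0.14396963 0.15      ]
```

View pics/w3.png

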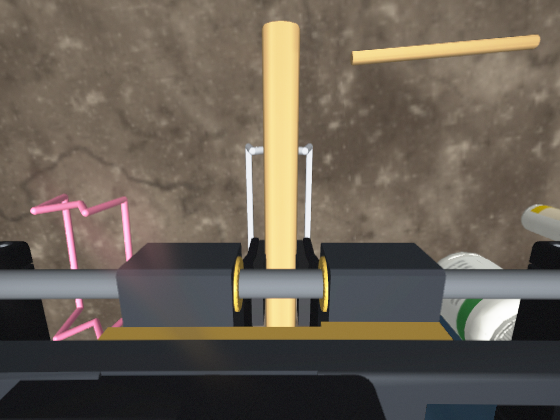

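View pics/s3.png

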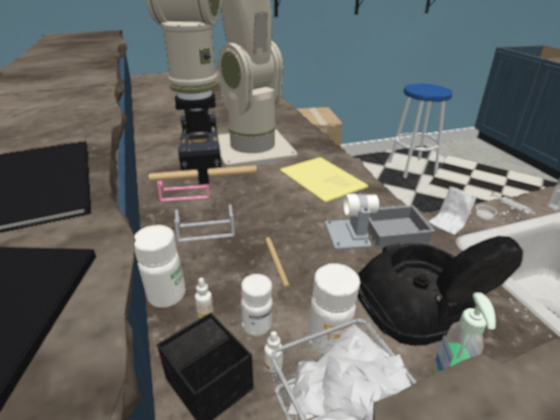

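The dowel is held at its middle, level and along tool x. The rest is empty.

step_arm --increments '[[[0.031, 0.011, 0], [0, 0, 0.015]], [[0.062, 0.023, 0.001], [0, 0, 0.03]], [[0.093, 0.034, 0.002], [0, 0, 0.045]], [[0.125, 0.046, 0.004], [0.002, 0, 0.06]], [[0.156, 0.057, 0.006], [0.002, 0, 0.075]]]'

```text
time: 5.7
ee_pos: [0.4994, -0.0715, 0.122]
eef_rot: [0.78, 0.626, -0.001, -0.001]
ft_force: [0.6, -0.0, 0.3]
width: 0.0144
```

step_arm --increments '[[[0, 0, 0.02], [0, 0, 0]], [[0, 0, 0.04], [0, 0, 0]], [[0, 0, 0.055], [0, 0, 0]], [[0, 0, 0.063], [0, 0, 0]], [[0, 0, 0.063], [0, 0, 0]]]'

```text
time: 6.2
ee_pos: [0.498, -0.0715, 0.0572]
eef_rot: [0.78, 0.626, -0.002, -0.002]
ft_force: [-0.0, -0.2, -0.5]
width: 0.0148
```

```bash
python3 - <<'E'
from h import *
go((.4997,-.0737,.0616),77.5)
for n in ('top','scene','wrist'):snap(n,n[0]+'4')
t=load('t4')['pixels'];cv2.imwrite('pics/ct4.png',cv2.resize(t[150:250,190:310],(720,600),interpolation=cv2.INTER_CUBIC))
t=load('s4')['pixels'];cv2.imwrite('pics/cs4.png',cv2.resize(t[170:260,250:390],(770,495),interpolation=cv2.INTER_CUBIC))
E
```

```text
t 6.2 pos [ 0.498  -0.0715  0.0572] headx 77.48 zax [-0.0054  0.     -1.    ] F [-0.  -0.2 -0.5] T [-0.04  0.08  0.01] w 0.0148 j [-0.51  0.27  0.64  1.99 -0.19  0.95  0.  ]
-> (0.4997, -0.0737, 0.0616) 77.5 shift [-0.0018  0.0021 -0.0044] turn [-0.0052  0.0011 -0.0003]
```

View pics/ct4.png

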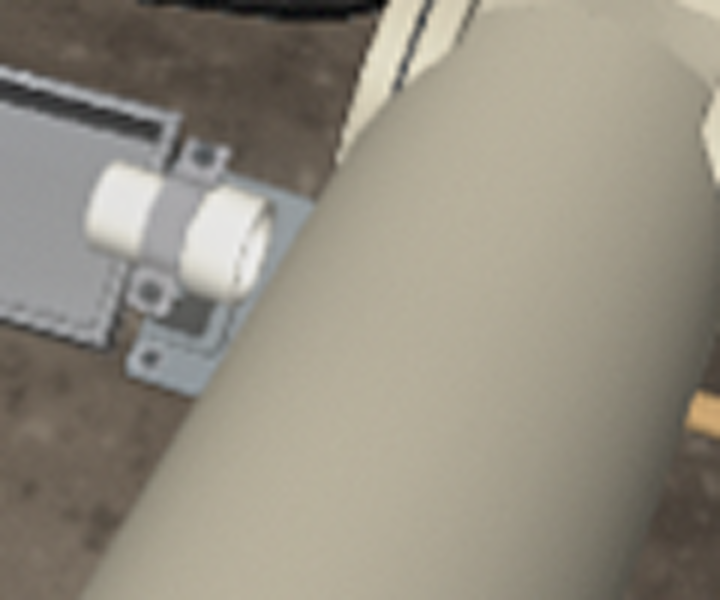

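View pics/cs4.png

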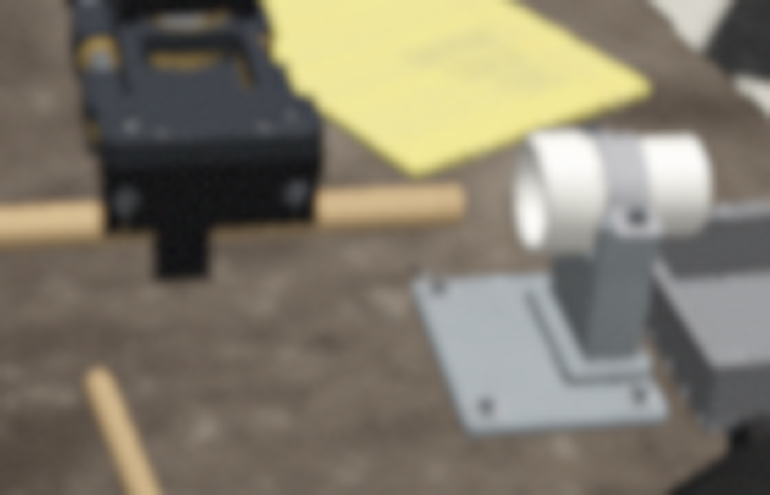

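View pics/w4.png

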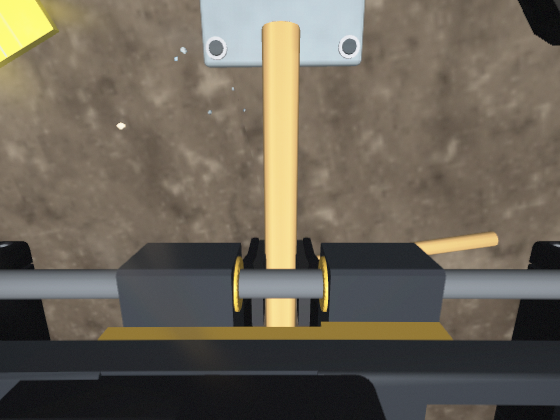

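Wrist view: the dowel (u≈281) is aligned with the foot plate, whose screws at u=216 and 349 have a midpoint of 282.5. Scene crop: the tip is at (460,203), about 3–4 mm below the bell centre at (532,192). This matches the measured TCP being 4.4 mm below target, so I'm correcting it.

step_arm --increments '[[[-0.001, 0.001, -0.003], [-0.003, 0.001, 0]], [[-0.001, 0.0015, -0.0045], [-0.005, 0.001, 0]], [[-0.001, 0.0015, -0.0045], [-0.005, 0.001, 0]]]'

```text
time: 6.65
ee_pos: [0.5014, -0.0729, 0.0645]
eef_rot: [0.78, 0.626, 0.002, 0.001]
ft_force: [0.1, -0.4, -0.4]
width: 0.0145
```

```bash
python3 - <<'E'
from h import *
ax=np.array([np.cos(np.radians(77.5)),np.sin(np.radians(77.5)),0])
b=np.array((.4992,-.0735,.0618))
for d in (0,.03,.1): go(b+ax*d,77.5)
for n in ('scene',):snap(n,n[0]+'5')
t=load('s5')['pixels'];cv2.imwrite('pics/cs5.png',cv2.resize(t[170:260,250:390],(770,495),interpolation=cv2.INTER_CUBIC))
E
```

```text
t 6.65 pos [ 0.5014 -0.0729  0.0645] headx 77.47 zax [ 4.9e-03  9.0e-04 -1.0e+00] F [ 0.1 -0.4 -0.4] T [-0.1   0.07 -0.06] w 0.0145 j [-0.52  0.25  0.64  1.98 -0.19  0.96 -0.  ]
-> [ 0.4992 -0.0735  0.0618] 77.5 shift [-0.0011 -0.002   0.0027] turn [ 0.0046 -0.0019 -0.0005]
t 6.65 pos [ 0.5014 -0.0729  0.0645] headx 77.47 zax [ 4.9e-03  9.0e-04 -1.0e+00] F [ 0.1 -0.4 -0.4] T [-0.1   0.07 -0.06] w 0.0145 j [-0.52  0.25  0.64  1.98 -0.19  0.96 -0.  ]
-> [ 0.50569319 -0.04421112  0.0618    ] 77.5 shift [ 0.0289 -0.002   0.0028] turn [ 0.0046 -0.0019 -0.0005]
t 6.65 pos [ 0.5014 -0.0729  0.0645] headx 77.47 zax [ 4.9e-03  9.0e-04 -1.0e+00] F [ 0.1 -0.4 -0.4] T [-0.1   0.07 -0.06] w 0.0145 j [-0.52  0.25  0.64  1.98 -0.19  0.96 -0.  ]
-> [0.52084396 0.0241296  0.0618    ] 77.5 shift [ 0.0989 -0.002   0.0029] turn [ 0.0046 -0.0019 -0.0005]
```

View pics/cs5.png

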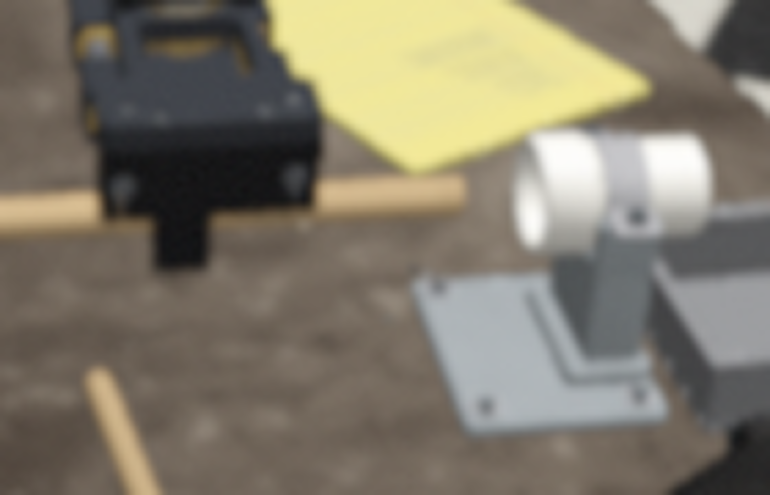

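step_arm --increments '[[[-0.001, -0.001, 0.002], [0.003, -0.001, 0]], [[0.005, -0.0015, 0.0025], [0.004, -0.002, 0]], [[0.012, -0.0015, 0.0025], [0.004, -0.002, 0]], [[0.018, -0.0015, 0.0025], [0.004, -0.002, 0]], [[0.02, -0.0015, 0.0025], [0.004, -0.002, 0]]]'

```text
time: 7.2
ee_pos: [0.5043, -0.0517, 0.0618]
eef_rot: [0.78, 0.626, 0.0, 0.0]
ft_force: [0.7, -0.6, -0.8]
width: 0.0145
```

```bash
python3 - <<'E'
from h import *
ax=np.array([np.cos(np.radians(77.5)),np.sin(np.radians(77.5)),0])
b=np.array((.4992,-.0735,.0618))
for d in (.05,.1): go(b+ax*d,77.5)
for n in ('scene','wrist'):snap(n,n[0]+'6')
t=load('s6')['pixels'];cv2.imwrite('pics/cs6.png',cv2.resize(t[170:260,250:390],(770,495),interpolation=cv2.INTER_CUBIC))
E
```

```text
t 7.2 pos [ 0.5043 -0.0517  0.0618] headx 77.56 zax [ 1.e-04 -0.e+00 -1.e+00] F [ 0.7 -0.6 -0.8] T [-0.1   0.1   0.04] w 0.0145 j [-0.55  0.26  0.63  1.98 -0.19  0.96 -0.04]
-> [ 0.51002198 -0.0246852   0.0618    ] 77.5 shift [ 0.0277 -0.0002  0.    ] turn [ 0.0001 -0.      0.001 ]
t 7.2 pos [ 0.5043 -0.0517  0.0618] headx 77.56 zax [ 1.e-04 -0.e+00 -1.e+00] F [ 0.7 -0.6 -0.8] T [-0.1   0.1   0.04] w 0.0145 j [-0.55  0.26  0.63  1.98 -0.19  0.96 -0.04]
-> [0.52084396 0.0241296  0.0618    ] 77.5 shift [ 0.0777 -0.0002  0.    ] turn [ 0.0001 -0.      0.001 ]
```

View pics/cs6.png

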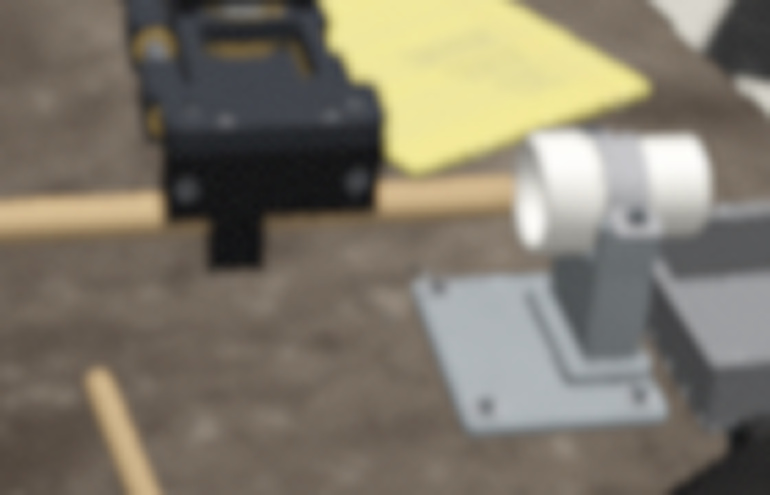

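View pics/w6.png

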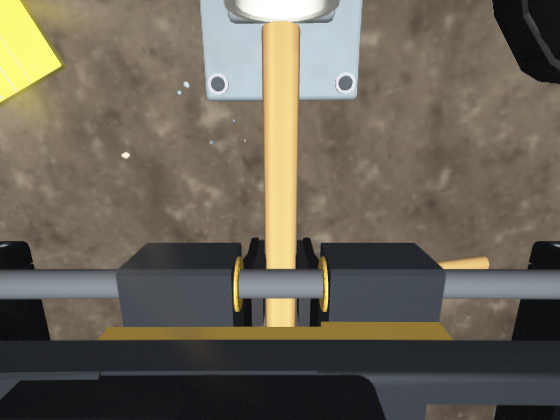

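Wrist view: the tip (281,22) is centred on the bell rim (u 225–338, midpoint 281.5). Scene view: the tip sits at the height of the bell's centre. Advancing.

step_arm --increments '[[[0.006, 0, 0], [0, 0, 0]], [[0.012, 0, 0], [0, 0, 0]], [[0.018, 0, 0], [0, 0, 0]], [[0.024, 0, 0], [0, 0, 0]], [[0.028, 0, 0], [0, 0, 0]]]'

```text
time: 7.8
ee_pos: [0.5098, -0.0263, 0.0616]
eef_rot: [0.78, 0.626, -0.001, 0.001]
ft_force: [-2.7, -9.6, 0.0]
width: 0.0144
```

```bash
python3 - <<'E'
from h import *
ax=np.array([np.cos(np.radians(77.5)),np.sin(np.radians(77.5)),0])
b=np.array((.4992,-.0735,.0618))
for d in (.1,): go(b+ax*d,77.5)
for n in ('scene','wrist'):snap(n,n[0]+'7')
t=load('s7')['pixels'];cv2.imwrite('pics/cs7.png',cv2.resize(t[170:260,250:390],(770,495),interpolation=cv2.INTER_CUBIC))
E
```

```text
t 7.8 pos [ 0.5098 -0.0263  0.0616] headx 77.49 zax [-0.001  -0.0025 -1.    ] F [-2.7 -9.6  0. ] T [-1.98  0.54  0.03] w 0.0144 j [-0.58  0.27  0.61  1.97 -0.19  0.96 -0.1 ]
-> [0.52084396 0.0241296  0.0618    ] 77.5 shift [ 0.0516 -0.0001 -0.0003] turn [-0.0004  0.0026 -0.0002]
```

View pics/cs7.png

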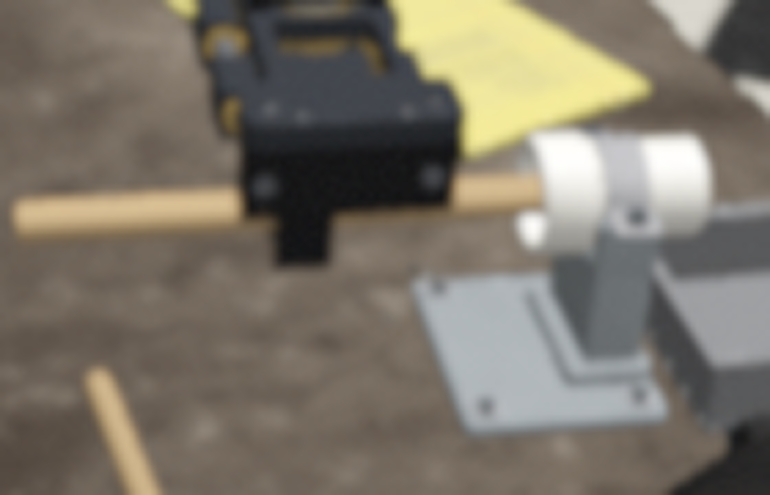

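View pics/w7.png

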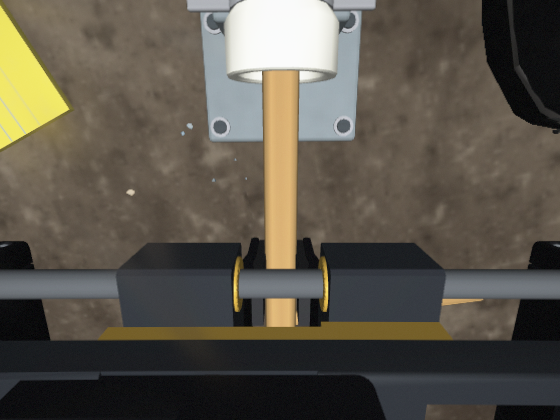

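The tip is inside the bell, centred. The roughly 10 N axial force comes about 18 mm deep, where the plug's bolt head should be. Continuing the push.

step_arm --increments '[[[0.005, 0, 0], [0, 0.001, 0]], [[0.01, 0, 0], [0, 0.0025, 0]], [[0.015, 0, 0], [0, 0.0025, 0]], [[0.02, 0, 0], [0, 0.0025, 0]], [[0.025, 0, 0], [0, 0.0025, 0]]]'

```text
time: 8.4
ee_pos: [0.5156, -0.0002, 0.0617]
eef_rot: [0.78, 0.626, 0.001, -0.001]
ft_force: [0.1, -1.1, -0.3]
width: 0.0146
```

```bash
python3 - <<'E'
from h import *
ax=np.array([np.cos(np.radians(77.5)),np.sin(np.radians(77.5)),0])
b=np.array((.4992,-.0735,.0618))
for d in (.1,): go(b+ax*d,77.5)
for n in ('scene','wrist'):snap(n,n[0]+'8')
t=load('s8')['pixels'];cv2.imwrite('pics/cs8.png',cv2.resize(t[170:260,290:430],(770,495),interpolation=cv2.INTER_CUBIC))
E
```

```text
t 8.4 pos [ 5.156e-01 -2.000e-04  6.170e-02] headx 77.54 zax [ 2.0e-04  1.5e-03 -1.0e+00] F [ 0.1 -1.1 -0.3] T [-0.16  0.1   0.01] w 0.0146 j [-0.61  0.28  0.6   1.95 -0.19  0.96 -0.14]
-> [0.52084396 0.0241296  0.0618    ] 77.5 shift [ 0.0249 -0.0001 -0.0001] turn [-0.0002 -0.0015  0.0007]
```

View pics/cs8.png

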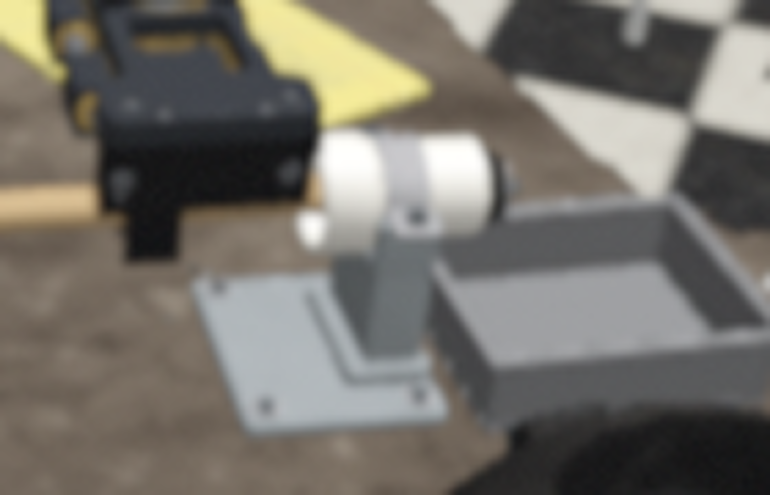

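View pics/w8.png

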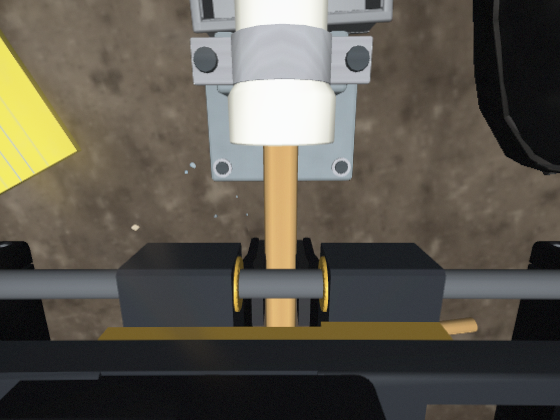

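The plug's front is emerging at scene-crop (500,190), above the tray. Continuing gently.

step_arm --increments '[[[0.004, 0, 0], [0, 0, 0]], [[0.008, 0, 0], [0, 0, 0]], [[0.012, 0, 0], [0, 0, 0]], [[0.016, 0, 0], [0, 0, 0]], [[0.02, 0, 0], [0, 0, 0]]]'

```text
time: 9.0
ee_pos: [0.5201, 0.0203, 0.0617]
eef_rot: [0.779, 0.627, 0.001, -0.001]
ft_force: [0.2, -0.8, -0.4]
width: 0.0149
```

```bash
python3 - <<'E'
from h import *
ax=np.array([np.cos(np.radians(77.5)),np.sin(np.radians(77.5)),0])
b=np.array((.4992,-.0735,.0618))
for d in (.1,): go(b+ax*d,77.5)
for n in ('scene',):snap(n,n[0]+'9')
t=load('s9')['pixels'];cv2.imwrite('pics/cs9.png',cv2.resize(t[170:260,290:430],(770,495),interpolation=cv2.INTER_CUBIC))
E
```

```text
t 9.0 pos [0.5201 0.0203 0.0617] headx 77.62 zax [ 2.0e-04  1.7e-03 -1.0e+00] F [ 0.2 -0.8 -0.4] T [-0.09  0.07  0.03] w 0.0149 j [-0.64  0.29  0.59  1.94 -0.19  0.97 -0.18]
-> [0.52084396 0.0241296  0.0618    ] 77.5 shift [ 0.0039 -0.0001 -0.0001] turn [-0.0001 -0.0017  0.002 ]
```

View pics/cs9.png

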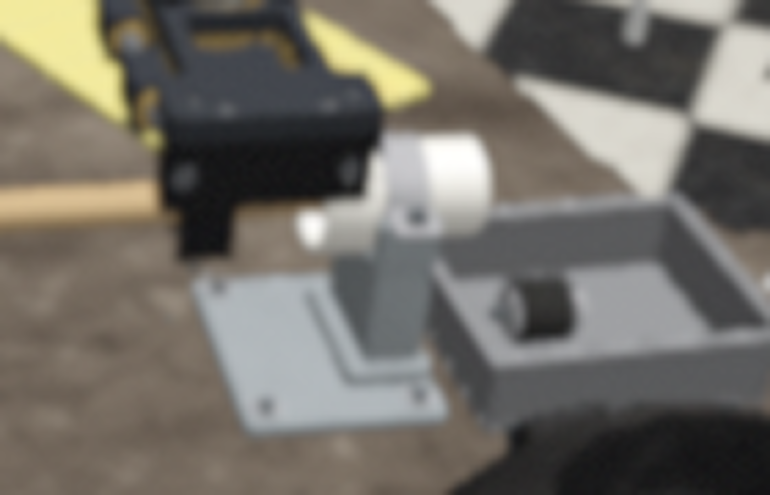

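The plug lies in the tray at scene-crop (540,305). Withdrawing straight back along the axis.

step_arm --increments '[[[-0.015, 0, 0], [0, 0, 0]], [[-0.03, 0, 0], [0, 0, 0]], [[-0.045, 0, 0], [0, 0, 0]], [[-0.06, 0, 0], [0, 0, 0]], [[-0.075, 0, 0], [0, 0, 0]]]'

```text
time: 9.55
ee_pos: [0.5037, -0.0541, 0.0616]
eef_rot: [0.779, 0.627, 0.001, -0.001]
ft_force: [0.2, -0.2, -0.3]
width: 0.0144
```

```bash
python3 - <<'E'
from h import *
ax=np.array([np.cos(np.radians(77.5)),np.sin(np.radians(77.5)),0])
b=np.array((.4992,-.0735,.0618))
for d in (-.025,): go(b+ax*d,77.5)
E
```

```text
t 9.55 pos [ 0.5037 -0.0541  0.0616] headx 77.59 zax [ 4.e-04  2.e-03 -1.e+00] F [ 0.2 -0.2 -0.3] T [-0.13  0.03  0.01] w 0.0144 j [-0.54  0.26  0.63  1.98 -0.19  0.96 -0.03]
-> [ 0.49378901 -0.0979074   0.0618    ] 77.5 shift [-0.0449 -0.0003 -0.0003] turn [-0.     -0.002   0.0016]
```

step_arm --increments '[[[-0.02, 0, 0], [0, 0, 0]], [[-0.04, 0, 0], [0, 0, 0]], [[-0.05, 0, -0.015], [0, 0, 0]], [[-0.06, 0, -0.035], [0, 0, 0]], [[-0.07, 0, -0.05], [0, 0, 0]]]'

```text
time: 10.05
ee_pos: [0.4882, -0.1242, 0.1124]
eef_rot: [0.78, 0.626, 0.001, -0.001]
ft_force: [0.0, -0.2, -0.9]
width: 0.0148
```

```bash
python3 - <<'E'
from h import *
go((.4197,-.2192,.1),81.79)
snap('scene','s10');snap('wrist','w10');snap('top','t10')
E
```

```text
t 10.05 pos [ 0.4882 -0.1242  0.1124] headx 77.53 zax [ 8.e-04  2.e-03 -1.e+00] F [ 0.  -0.2 -0.9] T [-0.11  0.02 -0.04] w 0.0148 j [-0.47  0.18  0.69  1.94 -0.13  1.06  0.06]
-> (0.4197, -0.2192, 0.1) 81.79 shift [-0.1076 -0.0464  0.0121] turn [ 0.0004 -0.0021 -0.0744]
```

View pics/s10.png

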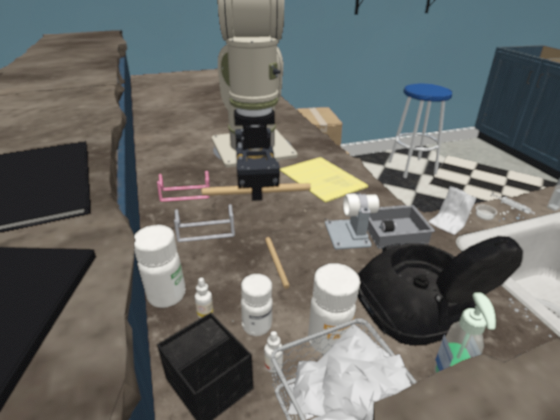

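View pics/w10.png

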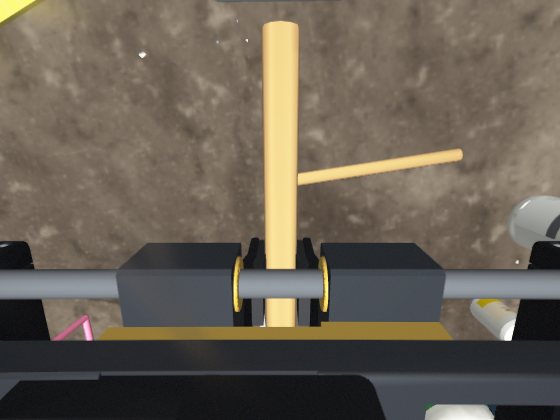

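The dowel is still level and barely slipped, with its tip at v≈22 as before the push. The plug is in the tray at scene (388,226). Returning above the grey rest.

step_arm --increments '[[[-0.025, -0.011, 0], [0, 0, -0.018]], [[-0.05, -0.021, 0.003], [0, -0.001, -0.036]], [[-0.075, -0.032, 0.006], [0, -0.002, -0.054]], [[-0.097, -0.042, 0.01], [0, -0.002, -0.07]], [[-0.1075, -0.0465, 0.012], [0, -0.002, -0.0745]]]'

```text
time: 10.7
ee_pos: [0.4184, -0.2196, 0.0985]
eef_rot: [0.757, 0.654, 0.0, -0.0]
ft_force: [-0.2, 0.1, -0.0]
width: 0.0146
```

step_arm --increments '[[[0, 0, 0], [0, 0, 0]], [[0, 0, 0], [0, 0, 0]]]'

```text
time: 10.9
ee_pos: [0.4186, -0.2188, 0.0981]
eef_rot: [0.756, 0.654, 0.0, -0.001]
ft_force: [-0.5, 0.6, 0.4]
width: 0.0152
```

```bash
python3 - <<'E'
from h import *
go((.4197,-.2192,.06),81.79)
snap('wrist','w11')
E
```

```text
t 10.9 pos [ 0.4186 -0.2188  0.0981] headx 81.69 zax [-4.0e-04  1.1e-03 -1.0e+00] F [-0.5  0.6  0.4] T [-0.1   0.07 -0.02] w 0.0152 j [-0.33  0.12  0.77  2.03 -0.1   1.02  0.34]
-> (0.4197, -0.2192, 0.06) 81.79 shift [-0.0003  0.0012  0.0381] turn [-0.0005 -0.001  -0.0018]
```

View pics/w11.png

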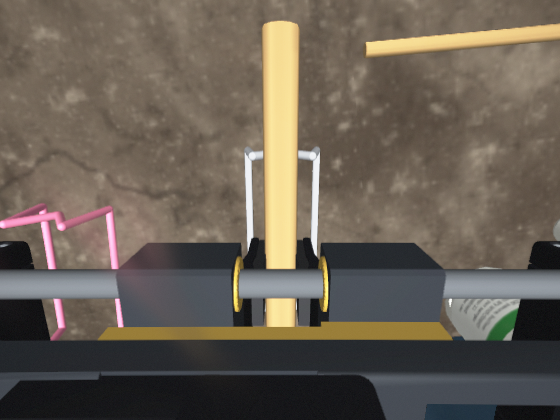

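Back over the grey rest and centred: notch wires at u 248 and 316, dowel at 281. Lowering to the pickup height.

step_arm --increments '[[[0, 0.001, 0.012], [0, -0.001, -0.002]], [[0, 0.001, 0.025], [0, -0.001, -0.002]], [[0, 0.001, 0.036], [0, -0.001, -0.002]], [[0, 0.001, 0.046], [0, -0.001, -0.002]], [[0, 0.001, 0.05], [0, -0.001, -0.002]]]'

```text
time: 11.45
ee_pos: [0.4192, -0.2185, 0.0468]
eef_rot: [0.756, 0.655, -0.001, -0.001]
ft_force: [0.2, 0.3, -0.6]
width: 0.0148
```

```bash
python3 - <<'E'
from h import *
go((.4197,-.2192,.0236),81.79)
snap('scene','s12')
t=load('s12')['pixels'];cv2.imwrite('pics/cs12.png',cv2.resize(t[180:260,140:280],(770,440),interpolation=cv2.INTER_CUBIC))
E
```

```text
t 11.45 pos [ 0.4192 -0.2185  0.0468] headx 81.85 zax [-2.2e-03 -1.0e-04 -1.0e+00] F [ 0.2  0.3 -0.6] T [-0.09  0.14 -0.02] w 0.0148 j [-0.29  0.22  0.75  2.07 -0.19  0.91  0.42]
-> (0.4197, -0.2192, 0.0236) 81.79 shift [-0.0006  0.0007  0.0232] turn [-0.0022  0.0004  0.0011]
```

View pics/cs12.png

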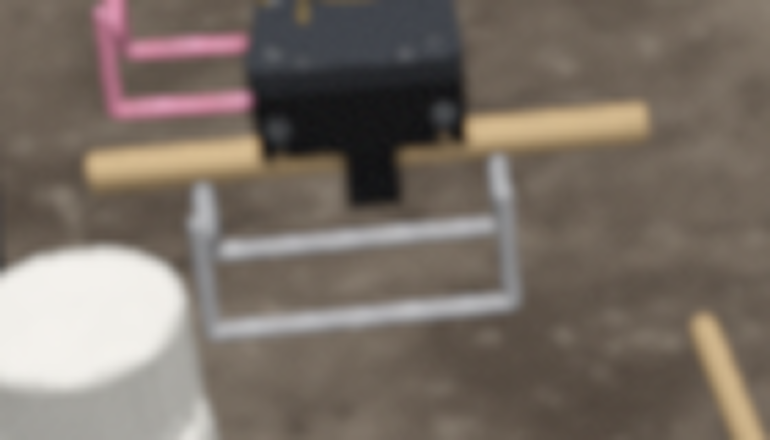

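The dowel is just above both notches, with overhang at both ends.

step_arm --increments '[[[-0.0005, 0.0007, 0.007], [-0.002, 0, 0.001]], [[-0.0005, 0.0007, 0.013], [-0.002, 0, 0.001]], [[-0.0005, 0.0007, 0.018], [-0.002, 0, 0.001]], [[-0.0005, 0.0007, 0.021], [-0.002, 0, 0.001]], [[-0.0005, 0.0007, 0.0225], [-0.002, 0, 0.001]]]'

```text
time: 12.0
ee_pos: [0.4197, -0.2191, 0.0241]
eef_rot: [0.756, 0.655, -0.0, -0.0]
ft_force: [0.3, 0.4, -1.1]
width: 0.0148
```

step_arm --increments '[[[0, 0, 0], [0, 0, 0]], [[0, 0, 0], [0, 0, 0]]]'

```text
time: 12.2
ee_pos: [0.4198, -0.2191, 0.0243]
eef_rot: [0.756, 0.655, -0.0, 0.0]
ft_force: [0.5, 0.2, -0.3]
width: 0.0149
```

```bash
python3 - <<'E'
from h import *
go((.4197,-.2192,.0236),81.79)
snap('scene','s13');snap('wrist','w13')
t=load('s13')['pixels'];cv2.imwrite('pics/cs13.png',cv2.resize(t[180:260,140:280],(770,440),interpolation=cv2.INTER_CUBIC))
E
```

```text
t 12.2 pos [ 0.4198 -0.2191  0.0243] headx 81.79 zax [-2.e-04 -4.e-04 -1.e+00] F [ 0.5  0.2 -0.3] T [-0.04  0.06 -0.05] w 0.0149 j [-0.27  0.27  0.73  2.09 -0.24  0.86  0.45]
-> (0.4197, -0.2192, 0.0236) 81.79 shift [-0.0001 -0.0001  0.0007] turn [-0.0002  0.0004 -0.    ]
```

View pics/cs13.png

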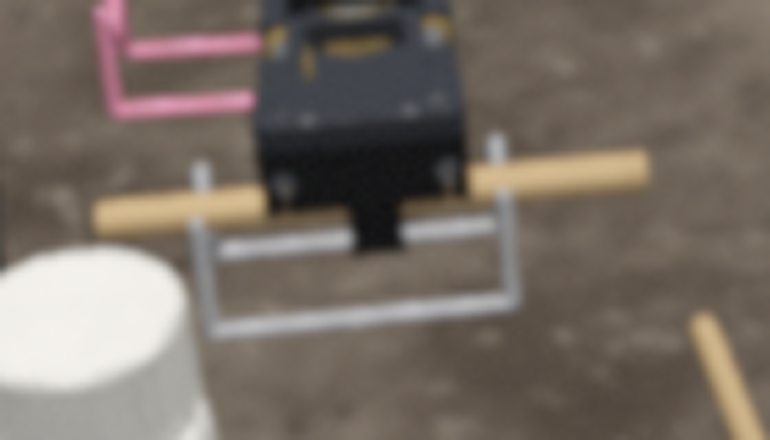

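View pics/w13.png

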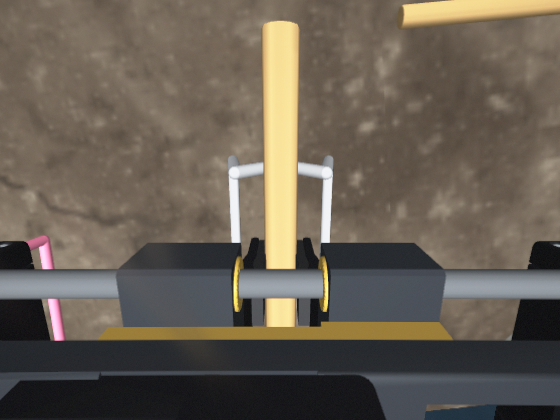

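Dowel is between the arms of both notches, at pickup height. Releasing.

step_arm --increments '[[[0, 0, 0], [0, 0, 0]], [[0, 0, 0], [0, 0, 0]], [[0, 0, 0], [0, 0, 0]], [[0, 0, 0], [0, 0, 0]], [[0, 0, 0], [0, 0, 0]]]' --hand -0.2

```text
time: 12.8
ee_pos: [0.4198, -0.2191, 0.0243]
eef_rot: [0.756, 0.655, -0.0, 0.0]
ft_force: [-0.4, -0.3, 0.3]
width: 0.0463
```

step_arm --increments '[[[0, 0, 0], [0, 0, 0]], [[0, 0, 0], [0, 0, 0]], [[0, 0, 0], [0, 0, 0]], [[0, 0, 0], [0, 0, 0]]]'

```text
time: 13.2
ee_pos: [0.4198, -0.2191, 0.0243]
eef_rot: [0.756, 0.655, -0.0, 0.0]
ft_force: [0.3, -0.0, 0.1]
width: 0.0521
```

step_arm --increments '[[[0, 0, -0.015], [0, 0, 0]], [[0, 0, -0.035], [0, 0, 0]], [[0, 0, -0.06], [0, 0, 0]], [[0, 0, -0.085], [0, 0, 0]], [[0, 0, -0.11], [0, 0, 0]]]'

```text
time: 13.7
ee_pos: [0.4196, -0.2191, 0.1353]
eef_rot: [0.756, 0.655, -0.0, 0.0]
ft_force: [0.5, 0.7, -0.5]
width: 0.0525
```

```bash
python3 - <<'E'
from h import *
go((.4197,.0,.2),90)
snap('scene','s14');snap('wrist','w14')
t=load('s14')['pixels'];cv2.imwrite('pics/cs14.png',cv2.resize(t[180:260,140:280],(770,440),interpolation=cv2.INTER_CUBIC))
E
```

```text
t 13.7 pos [ 0.4196 -0.2191  0.1353] headx 81.78 zax [-1.e-04 -3.e-04 -1.e+00] F [ 0.5  0.7 -0.5] T [-0.04  0.04  0.01] w 0.0525 j [-0.36  0.06  0.78  1.99 -0.05  1.11  0.3 ]
-> (0.4197, 0.0, 0.2) 90 shift [ 0.2169 -0.0313 -0.0648] turn [-1.000e-04  4.000e-04 -1.435e-01]
```

View pics/cs14.png

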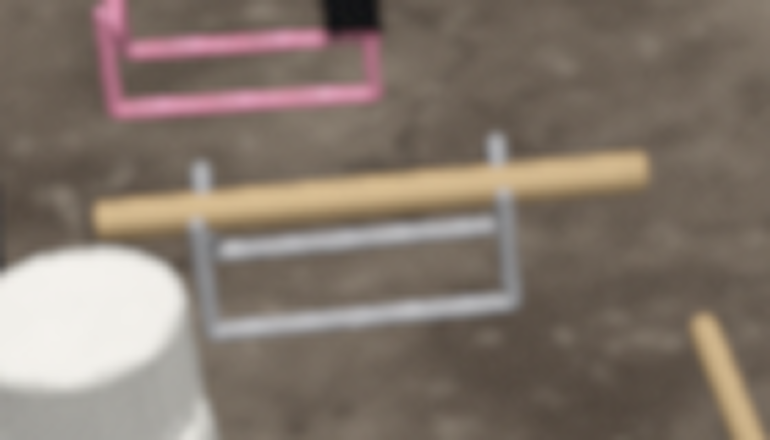

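View pics/w14.png

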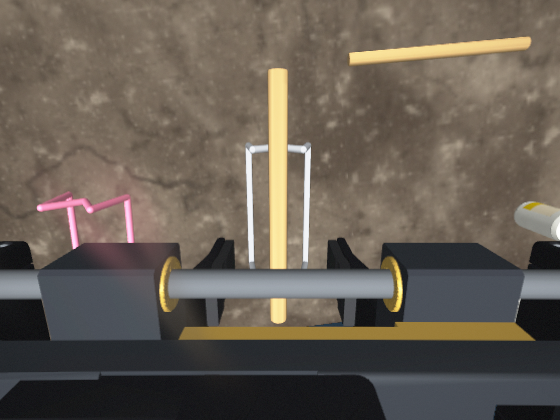

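The dowel rests in both notches and stayed put on release. I'll lift a little more and take one last overall look.

step_arm --increments '[[[0, 0, -0.03], [0, 0, 0]], [[0.02, 0, -0.055], [0, 0, 0]], [[0.04, 0, -0.07], [0, 0, 0]], [[0.05, 0, -0.08], [0, 0, 0]], [[0.05, 0, -0.08], [0, 0, 0]]]'

```text
time: 14.3
ee_pos: [0.4291, -0.169, 0.2177]
eef_rot: [0.755, 0.656, 0.002, 0.002]
ft_force: [-0.1, -0.1, -1.1]
width: 0.0523
```

step_arm --increments '[[[0, 0, 0], [0, 0, 0]], [[0, 0, 0], [0, 0, 0]], [[0, 0, 0], [0, 0, 0]]]'

```text
time: 14.6
ee_pos: [0.4286, -0.1695, 0.217]
eef_rot: [0.755, 0.655, 0.002, 0.002]
ft_force: [-0.3, 0.0, -0.0]
width: 0.0522
```

```bash
python3 - <<'E'
from h import *
st();snap('scene','s15');snap('top','t15')
a=load('s15')['pixels'].astype(int);b=load('s0' if 0 else 'scene0')['pixels'].astype(int)
d=(abs(a-b).max(2)>40).astype(np.uint8)
n,l,s,c=cv2.connectedComponentsWithStats(d)
print([list(x) for x in s[1:] if x[4]>8])
E
```

```text
t 14.6 pos [ 0.4286 -0.1695  0.217 ] headx 81.87 zax [ 5.3e-03 -3.0e-04 -1.0e+00] F [-0.3  0.  -0. ] T [-0.14  0.08  0.06] w 0.0522 j [-0.44 -0.09  0.69  1.92  0.06  1.29  0.09]
[[np.int32(193), np.int32(0), np.int32(49), np.int32(29), np.int32(530)], [np.int32(232), np.int32(0), np.int32(15), np.int32(14), np.int32(114)], [np.int32(273), np.int32(0), np.int32(14), np.int32(18), np.int32(159)], [np.int32(471), np.int32(0), np.int32(32), np.int32(9), np.int32(118)], [np.int32(467), np.int32(7), np.int32(34), np.int32(9), np.int32(209)], [np.int32(437), np.int32(19), np.int32(60), np.int32(70), np.int32(1689)], [np.int32(481), np.int32(18), np.int32(14), np.int32(3), np.int32(29)], [np.int32(280), np.int32(26), np.int32(5), np.int32(15), np.int32(20)], [np.int32(194), np.int32(29), np.int32(48), np.int32(12), np.int32(402)], [np.int32(208), np.int32(40), np.int32(26), np.int32(7), np.int32(123)], [np.int32(269), np.int32(40), np.int32(14), np.int32(29), np.int32(236)], [np.int32(198), np.int32(45), np.int32(51), np.int32(103), np.int32(2888)], [np.int32(242), np.int32(44), np.int32(16), np.int32(5), np.int32(39)], [np.int32(240), np.int32(48), np.int32(32), np.int32(51), np.int32(799)], [np.int32(506), np.int32(56), np.int32(6), np.int32(3), np.int32(10)], [np.int32(462), np.int32(60), np.int32(8), np.int32(2), np.int32(14)], [np.int32(480), np.int32(62), np.int32(13), np.int32(28), np.int32(166)], [np.int32(250), np.int32(96), np.int32(3), np.int32(5), np.int32(10)], [np.int32(379), np.int32(220), np.int32(16), np.int32(13), np.int32(162)]]
```

View pics/s15.png

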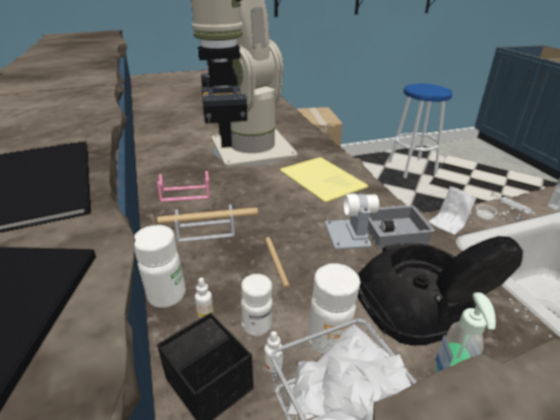

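View pics/t15.png

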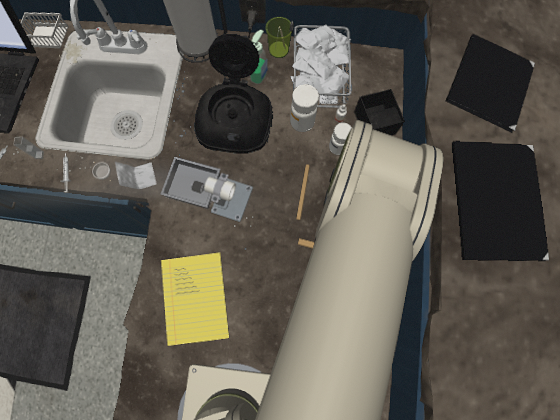

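The only change in the scene apart from the arm is the plug in the tray, at scene (387,226). The dowel is back in its starting place, and the jars and bottles have not moved.

```bash
python3 -c "
from bench import r
print(r.close_job())"
```

```text
the job is handed in; nothing more can be done
None
```

The job is done and handed in at about 14.7 s of the 54 s limit. I took the long dowel from the grey rest, put it in at the bell end and pushed the plug out of the far end into the grey tray. I then laid the dowel back in both notches, opened the gripper and moved clear.

- **Forces:** the highest wrist force reported was about 10 N, at first contact with the plug.
- **Last checks:** comparing the scene picture before and after, the only change apart from the arm is the plug in the tray. The dowel is back where it started, and the jars, dropper bottle, short dowel and pink rest have not moved. In the last top view the arm hides the rest and some of the jars, so these checks come from the scene picture, plus a wrist view of the dowel after release.
- **Disagreements:** no check failed. Triangulating from the two cameras left a mismatch of up to 3.5 mm at one end of the dowel. The arm also stopped 2–4 mm off target before insertion. I corrected both by eye, using the wrist and scene pictures.

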